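# Feel out the dragging turntable spindle

### The job

One of the three turntable spindles in the rack has a dragging bearing: without lifting any, turn each gently by its fin until the fin stands crosswise to the rack, feel which one turns stiff, and leave all three that way. Then lift out only the stiff one and seat it gently, fully home, in the sloping holder with its brass weight out to the left or right side, where it must stay put by its own drag when let go; leave the two free ones seated in the rack and the other things undisturbed.

Things in the scene. Friction and masses are not known exactly. Their poses are not given: they have to be found in the camera images.
- spindle_a: one of three look-alike turntable spindles, 0.5 kg, 77 mm tall: square steel foot 46 x 46 mm, 26 mm tall (lowest 4 mm: 42 mm), carrying the rotor of fin_a on a bearing. Origin: centre of the foot's underside; x, y along its sides, z the axle. The letter does not tell which drags: a free bearing takes under 0.01 N m to turn, the dragging one 0.35 N m at any speed.
- fin_a (a point): grip point of spindle_a's rotor, on the axle, 62 mm above the foot's underside: in an upright fin 40 mm long (this x), 12 mm thick (y), 40 mm tall, point 15 mm below its top, 25 mm above an aluminium disc (80 mm across, 7 mm thick, 4 mm above the foot). The rotor turns on the axle without stops or spring; upright, it stays where left.
- weight_a (a point): centre of the brass balance weight on spindle_a's disc: cylinder 18 mm across, 24 mm tall, 30 mm from the axle at the fin's +x end. When the spindle leans, it makes a free rotor swing round until the weight is lowest; the dragging rotor stays put.
- spindle_b: one of three look-alike turntable spindles, 0.5 kg, 77 mm tall: square steel foot 46 x 46 mm, 26 mm tall (lowest 4 mm: 42 mm), carrying the rotor of fin_b on a bearing. Origin: centre of the foot's underside; x, y along its sides, z the axle. The letter does not tell which drags: a free bearing takes under 0.01 N m to turn, the dragging one 0.35 N m at any speed.
- fin_b (a point): grip point of spindle_b's rotor, on the axle, 62 mm above the foot's underside: in an upright fin 40 mm long (this x), 12 mm thick (y), 40 mm tall, point 15 mm below its top, 25 mm above an aluminium disc (80 mm across, 7 mm thick, 4 mm above the foot). The rotor turns on the axle without stops or spring; upright, it stays where left.
- weight_b (a point): centre of the brass balance weight on spindle_b's disc: cylinder 18 mm across, 24 mm tall, 30 mm from the axle at the fin's +x end. When the spindle leans, it makes a free rotor swing round until the weight is lowest; the dragging rotor stays put.
- spindle_c: one of three look-alike turntable spindles, 0.5 kg, 77 mm tall: square steel foot 46 x 46 mm, 26 mm tall (lowest 4 mm: 42 mm), carrying the rotor of fin_c on a bearing. Origin: centre of the foot's underside; x, y along its sides, z the axle. The letter does not tell which drags: a free bearing takes under 0.01 N m to turn, the dragging one 0.35 N m at any speed.
- fin_c (a point): grip point of spindle_c's rotor, on the axle, 62 mm above the foot's underside: in an upright fin 40 mm long (this x), 12 mm thick (y), 40 mm tall, point 15 mm below its top, 25 mm above an aluminium disc (80 mm across, 7 mm thick, 4 mm above the foot). The rotor turns on the axle without stops or spring; upright, it stays where left.
- weight_c (a point): centre of the brass balance weight on spindle_c's disc: cylinder 18 mm across, 24 mm tall, 30 mm from the axle at the fin's +x end. When the spindle leans, it makes a free rotor swing round until the weight is lowest; the dragging rotor stays put.
- rack: white plastic rack fixed level on the bench, 76 x 306 x 22 mm (x, y, z), origin under its centre. Three square pockets in a row along its y (the rack's length), at y = -115, 0 and +115 mm, each 49 x 49 mm, 16 mm deep, floor 6 mm above the bench, sides along x and y, 2 mm chamfer; a spindle's foot stands in each with 1.5 mm of play a side and cannot turn in it.
- seat: the sloping pocket of the white plastic holder fixed to the bench: block 76 x 76 x 22 mm, square pocket like the rack's (49 x 49 mm, 16 mm deep, 2 mm chamfer). Origin: centre of the pocket floor; z: along the pocket, out of it, leaning 0.35 rad (20 degrees) from vertical towards +x, so its +x side is downhill and its y is level. The square foot goes in any of four ways round.
- turntable: bystander: complete small turntable with a closed dish on it, 104 mm across, 60 mm tall; origin under its centre
- dishes: bystander: stack of three closed empty dishes, 90 mm across, 45 mm tall; origin under its centre
- bottle: bystander: closed amber jar, 56 mm across, 75 mm tall; origin under its centre

How it is judged:
By the outcome, as a careful person would: the job done as asked, in the order asked, and still so for the second after the job is handed in, with the robot touching nothing.
It also fails if it takes over 72 s, if anything falls off the work surface, if the arm or the gripper's body presses on something with over 40 N, if the wrist force passes 120 N, or if a joint passes its speed limit or range.

### The arm

A 7-joint arm with a two-finger parallel gripper is mounted at the origin on the work surface. World frame = base frame: x ahead of the robot, y to its left, z up, the work surface at z = 0. Lengths are in m, angles in rad, forces in N, time in s.
With the tool pointing down it reaches from about 0.35 to 0.9 m from the base axis. Payload 8.1 kg.
Tool frame: the origin (TCP) lies on the centre line of the jaws, within the pads' length; the fingertips stand 14 mm ahead of it and the grasp point (between the pads) lies 5 mm behind it; z points along the fingers, y is the direction in which the jaws open and shut (so a half turn about z gives the same grasp; the last joint's range is limited). The gripper opens to 92 mm and grips with 3 to 60 N. Pads are 19 mm wide; open, the fingers measure 130 mm over their backs; the gripper's body (75 mm by 190 mm) begins 47 mm behind the grasp point.
Start: joints at [-1.346, 0.434, 0.025, 1.573, -0.012, 1.134, -0.075], TCP at [0.201, 0.592, 0.241] pointing down, gripper open.
Joint ranges: [-2.62, 2.62], [-0.44, 2.09], [-1.27, 1.32], [0.08, 2.57], [-1.32, 4.46], [0.12, 2], [-2.74, 2.74]. Speed limits (rad/s): [2.22, 2.22, 3.01, 3.01, 3.14, 3.14, 3.14].

### API

Orientations are given as a rotation vector (axis times angle).
In Python, from cell import observe, eyes, arm gives the robot as it stands.
- The arm moves only by the tool step_arm, never from a script. Its argument "series" is a list that holds one entry, the list of rows, each a list of 5 numbers: the finger opening in m, from 0 to 0.0918, then the shift along the world's x, y, z in m, then the turn about the world's z in degrees. In form: [[[hand, dx, dy, dz, spin], ...]]. A call has 1 to 20 rows; each row is the pose to reach, as a shift and turn from the pose measured when the call began; what a row does not reach only later rows make up. A row lasts 1/12 s, in which the tool goes at most 41.7 mm and 7.16 degrees, less where a joint would pass 70% of its speed; a pose out of reach is approached as far as the arm can. A call with a gripper value outside its range is refused whole. The fingers move at their own pace and stop on an object; "squeeze" is the grip in N (left out, the last holds). Time passes only in rows, so rows that repeat a pose let the fingers close. It gives the time, the measured TCP pose, the force and the opening at its end, in the units of the state.
- observe(): the state, without advancing time (a new reading comes with each control period).
- eyes.get_image(name): name is "scene" or "side" or "wrist"; returns (picture, depth): 400x640x3 uint8, red, green, blue; 400x640 float32, m along the optical axis (not along the pixel's ray), 0 where there is no reading.
- eyes.camera_params(name): a dict with "intrinsics" (3x3 intrinsics, pixels), "position" and "attitude" of the camera in the world. Camera axes: x right, y down, z forward; pixel columns grow to the right and rows downward; lengths in m; the calibration is good to about 2 mm. A picture is of the moment at which its call begins: read the wrist's pose just before it. camera_params takes no time and is no camera call; for the wrist camera it gives the pose at the moment of the call.
- arm.sign_off(): hands the job in, once; it reports no verdict.
The state is a dict: "clock": time; "joints": joint angles; "dq": joint speeds; "joint_efforts": joint torques, N m; "position": TCP position; "ee_rot": TCP orientation; "force": force on the tool from outside, world axes, zero at the start; "ft_torque": the same for the moment, N m; "width": opening from 0.0 (shut) to 1.0 (fully open).
Only numpy, scipy, OpenCV 4.12 (cv2) and the standard library are available. Lean on these libraries where they do the work, as an engineer would, in place of code of your own. Each camera call takes 0.05 s, during which the arm holds its last target.

## Working session

There is one attempt and no reset: what is moved stays moved. The work goes in short steps, Python scripts to look and compute and a tool call to move; the robot and the scene stay as the last step left them, time stands still between calls to the robot, and variables do not carry over. Pictures are saved under pics/ and viewed, and the job is handed in when it is done.

Besides the shell and the picture viewer there is one more tool, called after "Request:" as name(argument=value, ...) on one line, values as JSON. step_arm: Moves the arm, as the interface text tells. Its arguments: {"type":"object","properties":{"series":{"type":"array"},"squeeze":{"type":"number"}},"required":["series"]}

```bash
ls; mkdir -p pics
python3 - <<'E'
from cell import observe, eyes, arm
import cv2, numpy as np
s=observe(); print(s)
for n in ["scene","side","wrist"]:
    p=eyes.camera_params(n); print(n,p)
    im,d=eyes.get_image(n)
    cv2.imwrite(f"pics/{n}0.png",im[:,:,::-1]); np.save(f"pics/{n}0.npy",d)
E
```

```text
pics
{'clock': 0.0, 'joints': array([-1.3456164 ,  0.43524169,  0.02499389,  1.57412084, -0.01158324,
        1.13401344, -0.07507631]), 'dq': array([ 0.00068021, -0.00106562,  0.00233692, -0.0002686 ,  0.00084472,
        0.00352817, -0.00136377]), 'joint_efforts': array([-7.05934308e-04, -6.67835927e+01,  9.84759629e-01, -3.14475989e+01,
       -6.05568825e-02,  4.20987722e-02,  1.91971912e-04]), 'position': array([0.20112059, 0.5912192 , 0.23992441]), 'ee_rot': array([-5.12648103e-01, -3.09938492e+00,  2.56944170e-03]), 'force': array([-0.47096239,  0.37997906, -0.36879043]), 'ft_torque': array([-0.01362467,  0.05077219,  0.01149287]), 'width': 0.9996570997981451}
scene {'intrinsics': array([[416.22711077,   0.        , 313.7485544 ],
       [  0.        , 416.22711077, 200.17102284],
       [  0.        ,   0.        ,   1.        ]]), 'position': array([0.92383006, 0.36011887, 0.75881085]), 'attitude': array([-0.98619661, -2.59635224,  0.86072028])}
side {'intrinsics': array([[370.11452898,   0.        , 314.08487935],
       [  0.        , 370.11452898, 205.59500349],
       [  0.        ,   0.        ,   1.        ]]), 'position': array([0.35311137, 0.49939003, 0.74437127]), 'attitude': array([-0.60405043,  2.7722674 , -1.00078052])}
wrist {'intrinsics': array([[297.53908546,   0.        , 318.42151543],
       [  0.        , 297.53908546, 201.02754759],
       [  0.        ,   0.        ,   1.        ]]), 'position': array([0.12807166, 0.61678648, 0.38314526]), 'attitude': array([2.35280856, 1.68614966, 0.24600782])}
```

View pics/scene0.png

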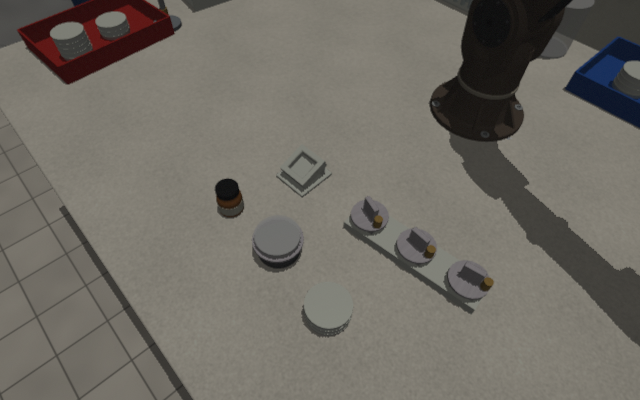

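View pics/side0.png

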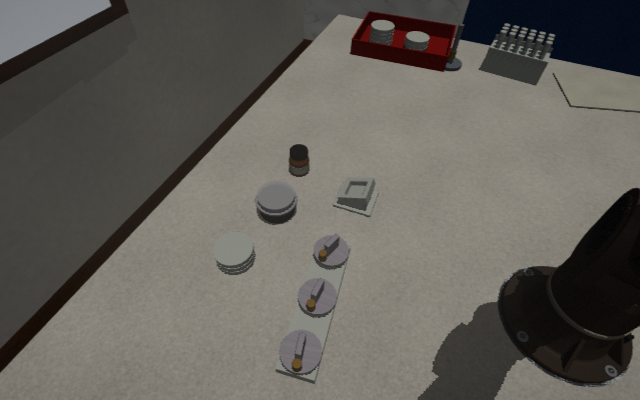

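View pics/wrist0.png

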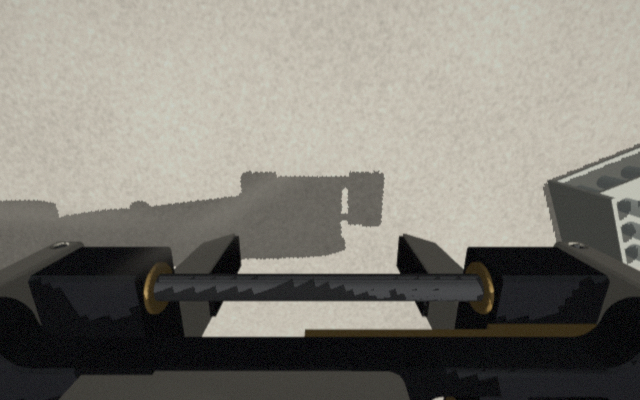

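```bash
cat > h.py <<'E'
import numpy as np, cv2
from scipy.spatial.transform import Rotation as R
from cell import observe, eyes, arm
def cloud(n,d,p=None):
    p=p or eyes.camera_params(n); K=p["intrinsics"]
    v,u=np.mgrid[:400,:640]; 
    X=np.stack([(u-K[0,2])/K[0,0]*d,(v-K[1,2])/K[1,1]*d,d],-1)
    W=X@R.from_rotvec(p["attitude"]).as_matrix().T+p["position"]
    W[d<=0]=np.nan
    return W
E
python3 - <<'E'
from h import *
for n,pts in [("scene",[(372,222),(415,246),(470,282),(303,165),(228,190),(278,238),(328,305),(345,225),(472,309),(600,300)]),("side",[(331,250),(317,296),(300,352),(357,190),(299,155),(276,195),(234,250),(450,200)])]:
    W=cloud(n,np.load(f"pics/{n}0.npy"))
    for u,v in pts: print(n,u,v,W[v,u].round(4))
    m=(W[...,2]>0.03)&(W[...,2]<0.12)&(W[...,0]>0.3)&(W[...,0]<.8)
    im=cv2.imread(f"pics/{n}0.png")
    z=np.where(m,W[...,2],0); cv2.imwrite(f"pics/{n}z.png",cv2.applyColorMap((np.clip(z/0.1,0,1)*255).astype(np.uint8),cv2.COLORMAP_JET))
    c=im[140:330,200:520] if n=="scene" else im[130:390,200:400]
    k=2.3 if n=="side" else 2.5
    cv2.imwrite(f"pics/{n}c.png",cv2.resize(cv2.convertScaleAbs(c,alpha=1.3),None,fx=k,fy=k,interpolation=cv2.INTER_CUBIC))
E
```

```text
scene 372 222 [0.5079 0.0854 0.042 ]
scene 415 246 [0.4879 0.1829 0.0459]
scene 470 282 [0.4676 0.3014 0.0408]
scene 303 165 [ 0.5047 -0.1372  0.0291]
scene 228 190 [ 0.6935 -0.1582  0.0729]
scene 278 238 [ 0.6841 -0.0044  0.059 ]
scene 328 305 [0.7001 0.1579 0.0437]
scene 345 225 [0.5388 0.0401 0.0103]
scene 472 309 [0.4966 0.3348 0.0186]
scene 600 300 [ 2.835e-01  4.890e-01 -1.000e-04]
side 331 250 [0.4943 0.08   0.0597]
side 317 296 [0.4751 0.1987 0.0749]
side 300 352 [0.4573 0.3115 0.0844]
side 357 190 [ 0.51   -0.1363  0.0301]
side 299 155 [ 0.6829 -0.1497  0.0739]
side 276 195 [ 0.679  -0.0114  0.0584]
side 234 250 [0.6933 0.1615 0.045 ]
side 450 200 [ 0.2801 -0.2317  0.002 ]
```

View pics/scenec.png

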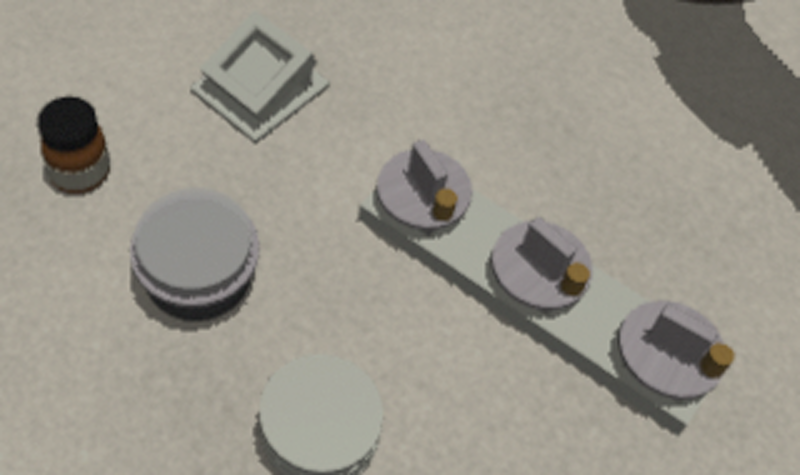

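View pics/sidec.png

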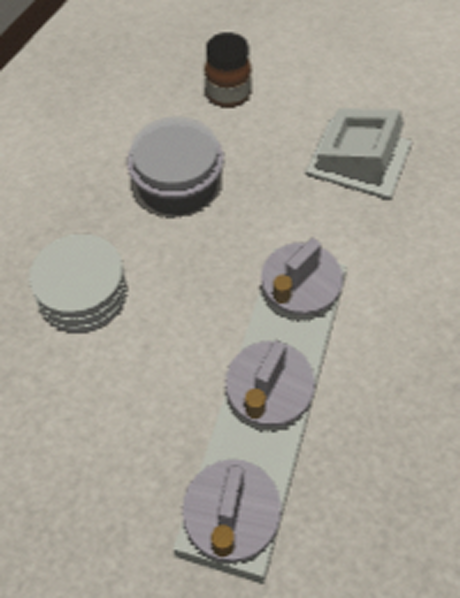

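Run:
```python
from h import *
from scipy.optimize import least_squares
Ws={n:cloud(n,np.load(f"pics/{n}0.npy")) for n in ["scene","side"]}
C0=[(.502,.085),(.482,.195),(.462,.31)]
for n,W in Ws.items():
    P=W.reshape(-1,3); col=cv2.imread(f"pics/{n}0.png").reshape(-1,3)
    P_ok=np.isfinite(P[:,0])
    # bench z
    print(n,"bench",np.nanmedian(P[(P[:,0]>.3)&(P[:,0]<.8)&(P[:,1]>-.3)&(P[:,1]<.4)&(P[:,2]<.008)][:,2]))
    for c in C0:
        m=P_ok&(np.hypot(P[:,0]-c[0],P[:,1]-c[1])<.06)
        Q=P[m]; cc=col[m].astype(float)
        dz=Q[np.abs(Q[:,2]-.043)<.004]
        hull=cv2.convexHull(dz[:,:2].astype(np.float32))
        (cx,cy),r=cv2.minEnclosingCircle(hull)
        f=least_squares(lambda p:np.hypot(hull[:,0,0]-p[0],hull[:,0,1]-p[1])-.039,[cx,cy],loss='soft_l1',f_scale=.001)
        fin=Q[Q[:,2]>.079]
        br=(cc[:,2]>cc[:,0]*1.6)&(Q[:,2]>.05)
        brass=Q[br&(Q[:,2]>.06)] 
        fc=fin[:,:2].mean(0)
        rect=cv2.minAreaRect(fin[:,:2].astype(np.float32))
        bm=brass[:,:2].mean(0) if len(brass) else np.nan
        d=bm-f.x
        print("disc",f.x.round(4),"r",round(r,4),len(dz),np.median(dz[:,2]).round(4),"fin",fc.round(4),len(fin),rect[1],"brass",bm,len(brass),"ang",np.degrees(np.arctan2(d[1],d[0])).round(1),np.hypot(*d).round(4))
    # rack top
    m=P_ok&(np.abs(P[:,2]-.022)<.003)&(P[:,0]>.38)&(P[:,0]<.6)&(P[:,1]>0)&(P[:,1]<.42)
    r=cv2.minAreaRect(P[m][:,:2].astype(np.float32)); print("rack",m.sum(),r)
    m=P_ok&(np.abs(P[:,0]-.505)<.09)&(np.abs(P[:,1]+.137)<.09)&(P[:,2]>.012)
    S=P[m]; r=cv2.minAreaRect(S[:,:2].astype(np.float32)); print("seat rect",r,"zmax",S[:,2].max(),S[S[:,2].argsort()[-15:]].mean(0))
```

```text
scene bench -0.0010444457188900635
disc [0.4983 0.0682] r 0.0578 630 0.042 fin [0.4993 0.0686] 98 (0.04023462533950806, 0.012210858054459095) brass [0.50832559 0.09789859] 61 ang 71.3 0.0313
disc [0.4822 0.1826] r 0.0405 678 0.042 fin [0.4826 0.1826] 117 (0.03883881866931915, 0.013087180443108082) brass [0.48350447 0.21232204] 71 ang 87.4 0.0298
disc [0.4651 0.2956] r 0.041 809 0.0421 fin [0.4658 0.2956] 145 (0.013505171053111553, 0.040054962038993835) brass [0.45931589 0.32491685] 78 ang 101.2 0.0299
rack 1937 ((0.48170244693756104, 0.18170097470283508), (0.07927417010068893, 0.30590975284576416), 8.677425384521484)
seat rect ((0.5112038850784302, -0.13100963830947876), (0.07972917705774307, 0.07861990481615067), 4.274848937988281) zmax 0.05845150158543988 [ 0.48355045 -0.13350437  0.05768284]
side bench 0.0007061603217600743
disc [0.4974 0.0696] r 0.0404 601 0.0435 fin [0.4969 0.0705] 91 (0.0408627912402153, 0.01143812295049429) brass [0.5058377  0.10000634] 54 ang 74.6 0.0315
disc [0.4807 0.1832] r 0.0406 820 0.0435 fin [0.4804 0.1839] 118 (0.040184974670410156, 0.01226101629436016) brass [0.48158227 0.21417465] 66 ang 88.3 0.031
disc [0.4637 0.2967] r 0.0402 1170 0.0437 fin [0.4636 0.2974] 155 (0.011959261260926723, 0.039503246545791626) brass [0.45754721 0.32671094] 85 ang 101.5 0.0307
rack 1760 ((0.48079821467399597, 0.18241730332374573), (0.07600706070661545, 0.3073312044143677), 8.43592643737793)
seat rect ((0.5095387697219849, -0.13054786622524261), (0.07865134626626968, 0.07973821461200714), 3.433166027069092) zmax 0.06033621749291751 [ 0.47961895 -0.12620338  0.05947962]
```

Run:
```python
from h import *
s=observe(); print(R.from_rotvec(s["ee_rot"]).as_matrix().round(3))
rng=np.random.default_rng(0)
for n in ["scene","side"]:
    W=cloud(n,np.load(f"pics/{n}0.npy")); P=W.reshape(-1,3)
    m=np.isfinite(P[:,0])&(np.abs(P[:,0]-.51)<.07)&(np.abs(P[:,1]+.131)<.07)&(P[:,2]>.01)
    S=P[m]
    for yaw in [np.radians(4)]:
      from scipy.optimize import minimize
      t=.35
      def nrm(a): return np.array([np.sin(t)*np.cos(a),np.sin(t)*np.sin(a),np.cos(t)])
      # ransac free plane, find top plane and floor
      best=[]
      T=S.copy()
      for k in range(3):
        bi=None
        for _ in range(1500):
            q=T[rng.choice(len(T),3,replace=False)]; nn=np.cross(q[1]-q[0],q[2]-q[0]); l=np.linalg.norm(nn)
            if l<1e-5: continue
            nn/=l; nn*=np.sign(nn[2]) or 1
            inl=np.abs((T-q[0])@nn)<.002
            if bi is None or inl.sum()>bi.sum(): bi=inl
        I=T[bi]; c=I.mean(0); nn=np.linalg.svd(I-c)[2][2]; nn*=np.sign(nn[2])
        print(n,k,bi.sum(),"n",nn.round(3),"tilt",np.degrees(np.arccos(nn[2])).round(1),"yaw",np.degrees(np.arctan2(nn[1],nn[0])).round(1),"c",c.round(4), "d",(c@nn).round(4))
        T=T[~bi]
```

```text
[[-0.947  0.322 -0.   ]
 [ 0.322  0.947 -0.001]
 [-0.    -0.001 -1.   ]]
scene 0 462 n [0.339 0.021 0.941] tilt 19.8 yaw 3.5 c [ 0.5149 -0.1304  0.0432] d 0.2123
scene 1 304 n [0.358 0.025 0.933] tilt 21.0 yaw 4.1 c [ 0.5081 -0.1321  0.0289] d 0.2056
scene 2 118 n [ 0.097 -0.992  0.084] tilt 85.2 yaw -84.4 c [ 0.5052 -0.0945  0.0325] d 0.1454
side 0 319 n [0.336 0.022 0.942] tilt 19.7 yaw 3.7 c [ 0.5121 -0.1301  0.0461] d 0.2126
side 1 191 n [ 0.306 -0.018  0.952] tilt 17.8 yaw -3.4 c [ 0.5081 -0.1283  0.031 ] d 0.1873
side 2 132 n [ 0.086 -0.995  0.051] tilt 87.1 yaw -85.1 c [ 0.5031 -0.094   0.0341] d 0.1385
```

Run:
```python
import cv2
for n,(a,b,c,d) in {"scene":(140,205,265,345),"side":(165,225,320,395)}.items():
    im=cv2.imread(f"pics/{n}0.png")[a:b,c:d]
    cv2.imwrite(f"pics/{n}seat.png",cv2.resize(im,None,fx=8,fy=8,interpolation=cv2.INTER_CUBIC))
```

```text
(no output)
```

View pics/sceneseat.png

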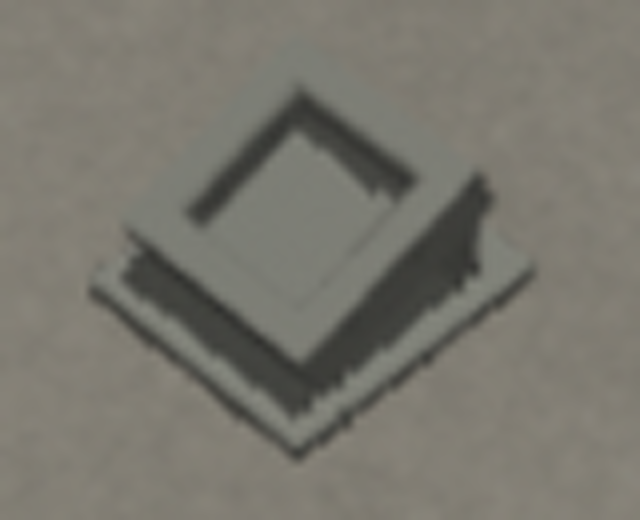

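View pics/sideseat.png

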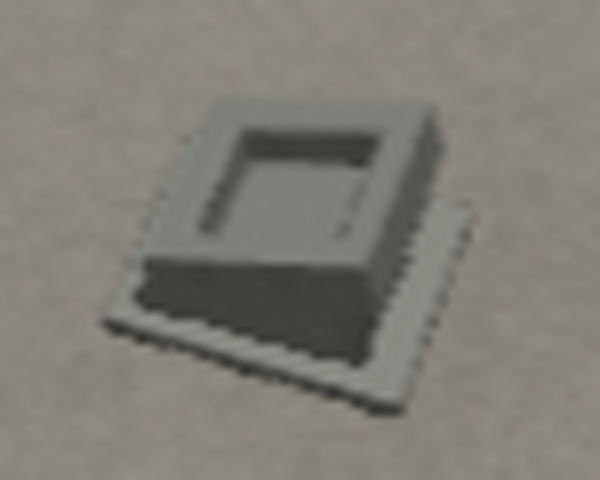

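Run:
```python
from h import *
for n,c in [("scene",[ .5149,-.1304,.0432]),("side",[.5121,-.1301,.0461])]:
    P=cloud(n,np.load(f"pics/{n}0.npy")).reshape(-1,3)
    Rm=(R.from_euler('z',4,degrees=True)*R.from_euler('y',.35)).as_matrix()
    Q=(P-c)@Rm
    m=(np.abs(Q[:,2])<.0025)&(np.abs(Q[:,:2]).max(1)<.06)&(P[:,2]>.02)
    A=Q[m][:,:2]; r=cv2.minAreaRect(A.astype(np.float32)); 
    lo,hi=np.percentile(A,[.7,99.3],axis=0); print(lo,hi)
    ctr=np.array([*r[0],0])
    print(n,r,"rim ctr",(Rm@ctr+c).round(4),"origin",(Rm@(ctr-[0,0,.016])+c).round(4))
    # pocket interior hole: floor points
    mf=(np.abs(Q[:,2]+.016)<.0025)&(np.abs(Q[:,:2]).max(1)<.04)
    print(" floor bbox",Q[mf][:,:2].min(0).round(4),Q[mf][:,:2].max(0).round(4),np.median(Q[mf][:,2]).round(4))
    mg=(np.abs(P[:,2]-.0035)<.0025)&(np.abs(P[:,0]-.51)<.07)&(np.abs(P[:,1]+.131)<.07)
    print(" base", cv2.minAreaRect(P[mg][:,:2].astype(np.float32)))
```

```text
[-0.03902841 -0.03908347] [0.03682628 0.03781502]
scene ((-0.0011118799448013306, -0.0007326267659664154), (0.07941742241382599, 0.07658445090055466), 89.07770538330078) rim ctr [ 0.5139 -0.1312  0.0436] origin [ 0.5084 -0.1316  0.0286]
 floor bbox [-0.0358 -0.0361] [0.0372 0.0384] -0.0158
 base ((0.5097095370292664, -0.1294570416212082), (0.139998659491539, 0.13571439683437347), 2.6285793781280518)
[-0.03733151 -0.039676  ] [0.03911026 0.03803172]
side ((0.0009684152901172638, -0.0007344335317611694), (0.07837054878473282, 0.0775742381811142), 88.67729187011719) rim ctr [ 0.5131 -0.1308  0.0458] origin [ 0.5076 -0.1312  0.0307]
 floor bbox [-0.0385 -0.0353] [0.0377 0.0388] -0.0157
 base ((0.5099201202392578, -0.13057160377502441), (0.13905856013298035, 0.13960611820220947), 89.94478607177734)
```

Request:
step_arm(series=[[[0.06,0.06,-0.07,0,-15],[0.06,0.12,-0.14,-0.01,-30],[0.06,0.18,-0.2,-0.03,-40],[0.06,0.22,-0.25,-0.06,-50],[0.06,0.2634,-0.2947,-0.09,-60],[0.06,0.2634,-0.2947,-0.1,-60],[0.06,0.2634,-0.2947,-0.1,-60],[0.06,0.2634,-0.2947,-0.1,-60],[0.06,0.2634,-0.2947,-0.1,-60],[0.06,0.2634,-0.2947,-0.1,-60],[0.06,0.2634,-0.2947,-0.1,-60],[0.06,0.2634,-0.2947,-0.1,-60],[0.06,0.2634,-0.2947,-0.1,-60],[0.06,0.2634,-0.2947,-0.1,-60]]])

```text
clock: 1.32
position: [0.4638, 0.2981, 0.1403]
ee_rot: [-1.99, -2.429, 0.001]
force: [-0.0, 1.1, 0.4]
width: 0.653
```

```bash
cat >> h.py <<'E'
def st():
    s=observe(); M=R.from_rotvec(s["ee_rot"]).as_matrix()
    print("t",round(s["clock"],2),"p",s["position"].round(4),"jaw",np.degrees(np.arctan2(M[1,1],M[0,1])).round(2),"tiltz",M[:,2].round(3),"F",s["force"].round(2),"T",s["ft_torque"].round(3),"w",round(s["width"]*.0918,4),"q",s["joints"].round(2))
    return s
def snap(n,tag):
    im,d=eyes.get_image(n); cv2.imwrite(f"pics/{tag}.png",im[:,:,::-1]); np.save(f"pics/{tag}.npy",d); return im,d
E
python3 - <<'E'
from h import *
st(); snap("wrist","w1")
E
```

```text
t 1.32 p [0.4638 0.2981 0.1403] jaw 11.34 tiltz [-0.001  0.    -1.   ] F [-0.01  1.09  0.45] T [-0.151  0.058  0.038] w 0.0599 q [-0.91  0.43  0.32  1.89 -0.18  0.85 -0.29]
```

View pics/w1.png

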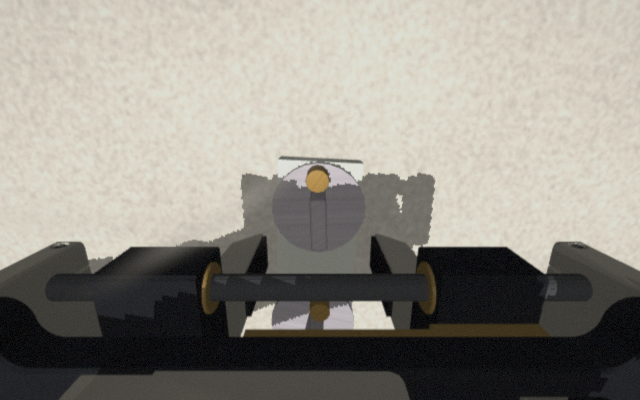

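Request:
step_arm(series=[[[0.06,0.0007,-0.001,-0.03,0],[0.06,0.0007,-0.001,-0.06,0],[0.06,0.0007,-0.001,-0.074,0],[0.06,0.0007,-0.001,-0.074,0],[0.06,0.0007,-0.001,-0.074,0],[0.0,0.0007,-0.001,-0.074,0],[0.0,0.0007,-0.001,-0.074,0],[0.0,0.0007,-0.001,-0.074,0],[0.0,0.0007,-0.001,-0.074,0],[0.0,0.0007,-0.001,-0.074,0],[0.0,0.0007,-0.001,-0.074,0],[0.0,0.0007,-0.001,-0.074,0]]], squeeze=40)

```text
clock: 2.37
position: [0.4645, 0.2972, 0.0666]
ee_rot: [-1.99, -2.429, 0.0]
force: [-1.1, -1.2, -0.3]
width: 0.191
```

Run:
```python
from h import *
st()
```

```text
t 2.37 p [0.4645 0.2972 0.0666] jaw 11.36 tiltz [-0.001  0.001 -1.   ] F [-1.07 -1.21 -0.27] T [-0.025  0.047 -0.041] w 0.0175 q [-0.87  0.53  0.28  1.95 -0.23  0.69 -0.25]
```

Request:
step_arm(series=[[[0.0,0,0,0,0],[0.0,0,0,0,0],[0.0,0,0,0,0],[0.0,0,0,0,0]]], squeeze=40)

```text
clock: 2.7
position: [0.4643, 0.2972, 0.0665]
ee_rot: [-1.99, -2.429, 0.001]
force: [-1.3, -0.7, 0.7]
width: 0.128
```

Run:
```python
from h import *
st()
```

```text
t 2.7 p [0.4643 0.2972 0.0665] jaw 11.36 tiltz [-0.001  0.    -1.   ] F [-1.3  -0.66  0.7 ] T [-0.114  0.295  0.031] w 0.0117 q [-0.87  0.53  0.28  1.95 -0.23  0.69 -0.25]
```

Request:
step_arm(series=[[[0.0,0,0,0,3],[0.0,0,0,0,7],[0.0,0,0,0,11],[0.0,0,0,0,15],[0.0,0,0,0,19],[0.0,0,0,0,23],[0.0,0,0,0,27],[0.0,0,0,0,31]]])

```text
clock: 3.37
position: [0.4638, 0.2967, 0.0665]
ee_rot: [-1.264, -2.874, 0.003]
force: [-2.4, -1.1, 3.6]
width: 0.129
```

Run:
```python
from h import *
st()
```

```text
t 3.37 p [0.4638 0.2967 0.0665] jaw 42.5 tiltz [-0.003 -0.001 -1.   ] F [-2.45 -1.08  3.6 ] T [-0.306  0.544 -0.388] w 0.0118 q [-0.76  0.53  0.13  1.94 -0.11  0.68  0.18]
```

Request:
step_arm(series=[[[0.0,0,0,0,4],[0.0,0,0,0,8],[0.0,0,0,0,12],[0.0,0,0,0,16],[0.0,0,0,0,20],[0.0,0,0,0,24],[0.0,0,0,0,28],[0.0,0,0,0,32],[0.0,0,0,0,36],[0.0,0,0,0,40],[0.0,0,0,0,44],[0.0,0,0,0,48],[0.0,0,0,0,52],[0.0,0,0,0,54],[0.0,0,0,0,55.9],[0.0,0,0,0,55.9],[0.0,0,0,0,55.9]]])

```text
clock: 4.78
position: [0.4633, 0.2961, 0.0665]
ee_rot: [0.228, -3.131, 0.005]
force: [-4.8, -2.3, 4.7]
width: 0.129
```

Run:
```python
from h import *
st(); snap("side","s1"); im,_=snap("scene","c1")
c=cv2.imread("pics/s1.png")[220:390,250:400]; cv2.imwrite("pics/s1c.png",cv2.resize(c,None,fx=3.4,fy=3.4,interpolation=cv2.INTER_CUBIC))
```

```text
t 4.78 p [0.4633 0.2961 0.0665] jaw 98.32 tiltz [-0.002 -0.003 -1.   ] F [-4.77 -2.32  4.75] T [-0.33   1.033 -0.11 ] w 0.0119 q [-0.57  0.53 -0.14  1.93  0.11  0.7   0.95]
```

View pics/s1.png

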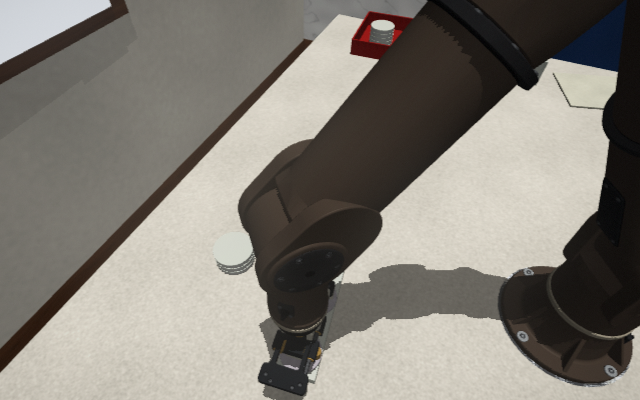

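Request:
step_arm(series=[[[0.06,0,0,0,0],[0.06,0,0,0,0],[0.06,0,0,0,0],[0.06,0,0,0,0],[0.06,0,0,0,0],[0.06,0,0,0.03,0],[0.06,0,0,0.06,0],[0.06,0,0,0.07,-7],[0.06,0.006,-0.035,0.07,-14],[0.06,0.012,-0.07,0.07,-21],[0.06,0.0181,-0.1129,0.07,-28],[0.06,0.0181,-0.1129,0.07,-35],[0.06,0.0181,-0.1129,0.07,-42],[0.06,0.0181,-0.1129,0.07,-49],[0.06,0.0181,-0.1129,0.07,-56],[0.06,0.0181,-0.1129,0.07,-63],[0.06,0.0181,-0.1129,0.07,-70],[0.06,0.0181,-0.1129,0.07,-77],[0.06,0.0181,-0.1129,0.07,-84],[0.06,0.0181,-0.1129,0.07,-91]]])

```text
clock: 6.55
position: [0.4815, 0.1834, 0.1365]
ee_rot: [-2.08, -2.35, 0.001]
force: [-0.1, 0.2, -0.9]
width: 0.652
```

Run:
```python
from h import *
st()
```

```text
t 6.55 p [0.4815 0.1834 0.1365] jaw 6.96 tiltz [-0.003  0.002 -1.   ] F [-0.14  0.17 -0.85] T [-0.061  0.088  0.026] w 0.0598 q [-0.66  0.38  0.26  1.98 -0.14  0.8  -0.2 ]
```

Request:
step_arm(series=[[[0.06,0,0,0,-5],[0.06,0,0,-0.03,-9],[0.06,0,0,-0.06,-9],[0.06,0,0,-0.07,-9],[0.06,0,0,-0.07,-9],[0.0,0,0,-0.07,-9],[0.0,0,0,-0.07,-9],[0.0,0,0,-0.07,-9],[0.0,0,0,-0.07,-9],[0.0,0,0,-0.07,-9],[0.0,0,0,-0.07,-9],[0.0,0,0,-0.07,-9],[0.0,0,0,-0.07,-9],[0.0,0,0,-0.07,-9],[0.0,0,0,-0.07,-9],[0.0,0,0,-0.07,-9],[0.0,0,0,-0.07,-9]]])

```text
clock: 7.97
position: [0.4814, 0.1834, 0.0666]
ee_rot: [-2.258, -2.179, 0.001]
force: [-1.8, 0.6, 2.5]
width: 0.126
```

Run:
```python
from h import *
st()
```

```text
t 7.97 p [0.4814 0.1834 0.0666] jaw -2.03 tiltz [-0.003  0.003 -1.   ] F [-1.76  0.59  2.48] T [-0.119  0.281 -0.004] w 0.0116 q [-0.66  0.49  0.26  2.04 -0.21  0.64 -0.29]
```

Request:
step_arm(series=[[[0.0,0,0,0,-3],[0.0,0,0,0,-7],[0.0,0,0,0,-11],[0.0,0,0,0,-15],[0.0,0,0,0,-19],[0.0,0,0,0,-23],[0.0,0,0,0,-27],[0.0,0,0,0,-31]]])

```text
clock: 8.63
position: [0.4818, 0.1832, 0.0666]
ee_rot: [-2.761, -1.492, -0.002]
force: [1.2, -0.5, -0.1]
width: 0.132
```

Run:
```python
from h import *
st()
```

```text
t 8.63 p [0.4818 0.1832 0.0666] jaw -33.24 tiltz [-0.     0.003 -1.   ] F [ 1.16 -0.52 -0.12] T [-0.356 -0.138 -0.057] w 0.0121 q [-0.77  0.5   0.41  2.05 -0.33  0.65 -0.71]
```

Request:
step_arm(series=[[[0.0,0,0,0,-4],[0.0,0,0,0,-8],[0.0,0,0,0,-12],[0.0,0,0,0,-16],[0.0,0,0,0,-20],[0.0,0,0,0,-24],[0.0,0,0,0,-28],[0.0,0,0,0,-32],[0.0,0,0,0,-36],[0.0,0,0,0,-40],[0.0,0,0,0,-44],[0.0,0,0,0,-47],[0.0,0,0,0,-48.4],[0.0,0,0,0,-48.4],[0.0,0,0,0,-48.4],[0.0,0,0,0,-48.4]]])

```text
clock: 9.97
position: [0.482, 0.1829, 0.0666]
ee_rot: [-3.131, -0.231, -0.004]
force: [0.4, -2.5, -0.2]
width: 0.127
```

Run:
```python
from h import *
st()
```

```text
t 9.97 p [0.482  0.1829 0.0666] jaw -81.57 tiltz [ 0.003  0.002 -1.   ] F [ 0.43 -2.53 -0.2 ] T [-0.89  -0.107  0.002] w 0.0116 q [-0.94  0.55  0.66  2.06 -0.53  0.69 -1.36]
```

Request:
step_arm(series=[[[0.06,0,0,0,0],[0.06,0,0,0,0],[0.06,0,0,0,0],[0.06,0,0,0,0],[0.06,0,0,0,0],[0.06,0,0,0.03,0],[0.06,0,0,0.06,0],[0.06,0,0,0.07,7],[0.06,0.005,-0.035,0.07,14],[0.06,0.01,-0.07,0.07,21],[0.06,0.0158,-0.1137,0.07,28],[0.06,0.0158,-0.1137,0.07,35],[0.06,0.0158,-0.1137,0.07,42],[0.06,0.0158,-0.1137,0.07,49],[0.06,0.0158,-0.1137,0.07,56],[0.06,0.0158,-0.1137,0.07,63],[0.06,0.0158,-0.1137,0.07,64.5],[0.06,0.0158,-0.1137,0.07,64.5],[0.06,0.0158,-0.1137,0.07,64.5]]])

```text
clock: 11.55
position: [0.4977, 0.0692, 0.1366]
ee_rot: [-2.527, -1.86, -0.002]
force: [-0.5, -0.1, 1.1]
width: 0.655
```

Run:
```python
from h import *
st(); snap("wrist","w2")
```

```text
t 11.55 p [0.4977 0.0692 0.1366] jaw -17.29 tiltz [-0.001  0.003 -1.   ] F [-0.48 -0.15  1.07] T [-0.123  0.054 -0.039] w 0.0601 q [-0.59  0.38  0.45  2.02 -0.23  0.79 -0.3 ]
```

View pics/w2.png

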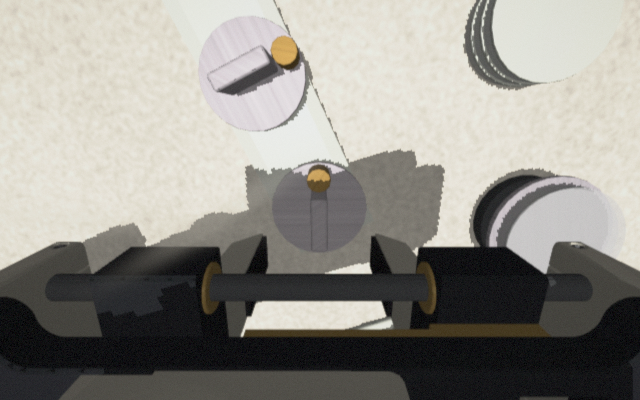

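Request:
step_arm(series=[[[0.06,0,0,-0.03,0],[0.06,0,0,-0.06,0],[0.06,0,0,-0.07,0],[0.06,0,0,-0.07,0],[0.0,0,0,-0.07,0],[0.0,0,0,-0.07,0],[0.0,0,0,-0.07,0],[0.0,0,0,-0.07,0],[0.0,0,0,-0.07,0],[0.0,0,0,-0.07,0],[0.0,0,0,-0.07,0],[0.0,0,0,-0.07,0],[0.0,0,0,-0.07,0],[0.0,0,0,-0.07,0],[0.0,0,0,-0.07,0],[0.0,0,0,-0.07,0]]])

```text
clock: 12.93
position: [0.4979, 0.0693, 0.0667]
ee_rot: [-2.527, -1.861, -0.002]
force: [0.1, 0.4, 4.2]
width: 0.129
```

Request:
step_arm(series=[[[0.0,0,0,0,-3],[0.0,0,0,0,-7],[0.0,0,0,0,-11],[0.0,0,0,0,-15],[0.0,0,0,0,-19],[0.0,0,0,0,-23],[0.0,0,0,0,-27],[0.0,0,0,0,-31]]])

```text
clock: 13.6
position: [0.4981, 0.069, 0.0667]
ee_rot: [-2.935, -1.113, -0.004]
force: [0.7, -0.5, 0.3]
width: 0.129
```

Run:
```python
from h import *
st()
```

```text
t 13.6 p [0.4981 0.069  0.0667] jaw -48.48 tiltz [ 0.002  0.003 -1.   ] F [ 0.7  -0.52  0.27] T [-0.327  0.014 -0.007] w 0.0118 q [-0.65  0.51  0.55  2.09 -0.44  0.65 -0.64]
```

S1 is free as well, so S3 (the far-left one) is the stiff one. I'll finish the turn on S1: 33.1° remain.

Request:
step_arm(series=[[[0.0,0,0,0,-4],[0.0,0,0,0,-8],[0.0,0,0,0,-12],[0.0,0,0,0,-16],[0.0,0,0,0,-20],[0.0,0,0,0,-24],[0.0,0,0,0,-28],[0.0,0,0,0,-31],[0.0,0,0,0,-33.1],[0.0,0,0,0,-33.1],[0.0,0,0,0,-33.1],[0.0,0,0,0,-33.1]]])

```text
clock: 14.6
position: [0.4983, 0.0687, 0.0668]
ee_rot: [-3.132, -0.232, -0.005]
force: [0.4, -1.2, 1.6]
width: 0.128
```

Run:
```python
from h import *
st()
```

```text
t 14.6 p [0.4983 0.0687 0.0668] jaw -81.51 tiltz [ 0.003  0.001 -1.   ] F [ 0.39 -1.18  1.57] T [-0.52   0.078  0.072] w 0.0118 q [-0.76  0.55  0.72  2.1  -0.57  0.69 -1.08]
```

Request:
step_arm(series=[[[0.06,0,0,0,0],[0.06,0,0,0,0],[0.06,0,0,0,0],[0.06,0,0,0,0],[0.06,0,0,0,0],[0.06,0,0,0.03,0],[0.06,0,0,0.06,0],[0.06,-0.01,-0.03,0.09,0],[0.06,-0.03,-0.07,0.12,0],[0.06,-0.05,-0.11,0.15,0],[0.06,-0.07,-0.15,0.16,-5],[0.06,-0.08,-0.195,0.16,-5],[0.06,-0.08,-0.195,0.16,-5],[0.06,-0.08,-0.195,0.16,-5],[0.06,-0.08,-0.195,0.16,-5]]])

```text
clock: 15.85
position: [0.4178, -0.1276, 0.2271]
ee_rot: [-3.138, -0.09, -0.007]
force: [0.8, 0.6, -1.1]
width: 0.649
```

Run:
```python
from h import *
st(); p=eyes.camera_params("wrist"); np.savez("pics/w3p.npz",**p); snap("wrist","w3"); snap("scene","c3"); snap("side","s3"); print(p)
```

```text
t 15.85 p [ 0.4178 -0.1276  0.2271] jaw -86.73 tiltz [ 0.005  0.002 -1.   ] F [ 0.78  0.61 -1.06] T [-0.022  0.154  0.003] w 0.0596 q [-0.71  0.19  1.05  2.08 -0.2   0.97 -1.07]
{'intrinsics': array([[297.53908546,   0.        , 318.42151543],
       [  0.        , 297.53908546, 201.02754759],
       [  0.        ,   0.        ,   1.        ]]), 'position': array([ 0.49460681, -0.12316534,  0.37063344]), 'attitude': array([ 2.1250499 , -2.00540514, -0.2900412 ])}
```

View pics/w3.png

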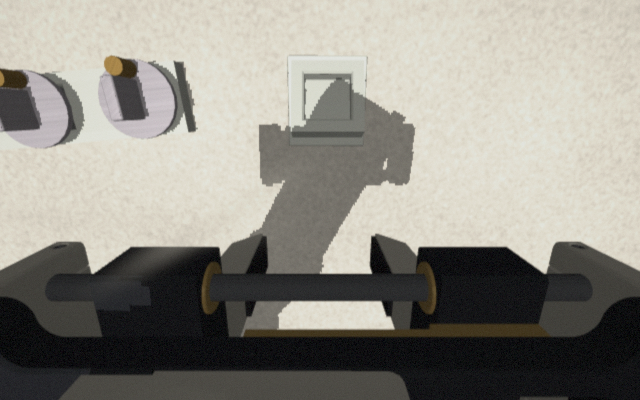

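View pics/c3.png

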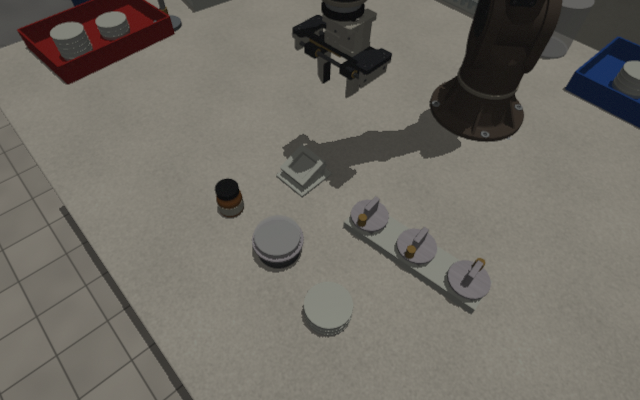

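View pics/s3.png

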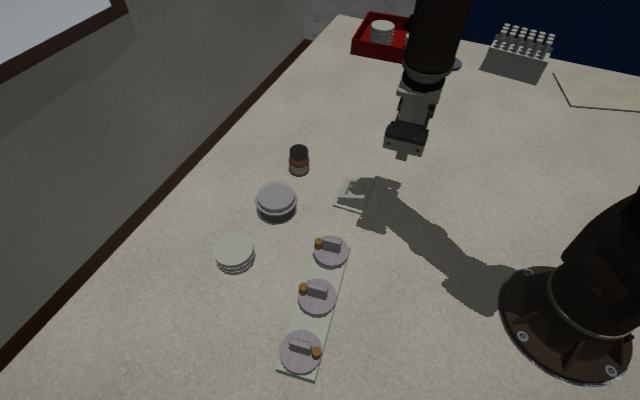

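```bash
cat > fit.py <<'E'
from h import *
def seat(P,n,c):
    yaw=3.6
    Rm=(R.from_euler('z',yaw,degrees=True)*R.from_euler('y',.35)).as_matrix()
    Q=(P-c)@Rm
    m=(np.abs(Q[:,2])<.003)&(np.abs(Q[:,:2]).max(1)<.06)&(P[:,2]>.02)
    A=Q[m]; r=cv2.minAreaRect(A[:,:2].astype(np.float32)); ctr=np.array([*r[0],np.median(A[:,2])])
    cc=A.mean(0); nn=np.linalg.svd(A-cc)[2][2]; nn=Rm@(nn*np.sign(nn[2]))
    print(n,m.sum(),r,"rim",(Rm@ctr+c).round(4),"origin",(Rm@(ctr-[0,0,.016])+c).round(4),"n tilt",np.degrees(np.arccos(nn[2])).round(1),np.degrees(np.arctan2(nn[1],nn[0])).round(1))
def fins(P,col,n,C):
    for c in C:
        m=np.isfinite(P[:,0])&(np.hypot(P[:,0]-c[0],P[:,1]-c[1])<.06); Q=P[m]; cc=col[m].astype(float)
        fin=Q[Q[:,2]>.079][:,:2]
        if len(fin)<10: continue
        r=cv2.minAreaRect(fin.astype(np.float32)); v=np.linalg.svd(fin-fin.mean(0))[2][0]
        b=Q[(cc[:,2]>cc[:,0]*1.6)&(Q[:,2]>.06)][:,:2]
        bm=b.mean(0) if len(b)>5 else np.zeros(2)+np.nan
        print(n,"fin",np.array(r[0]).round(4),np.round(r[1],4),"svd ang",np.degrees(np.arctan2(v[1],v[0])).round(1)%180,"brass",bm.round(4), np.degrees(np.arctan2(*(bm-r[0])[::-1])).round(1), "zmax",np.percentile(Q[:,2],99).round(4))
E
python3 - <<'E'
from fit import *
C=[(.4978,.0692),(.4814,.1832),(.4645,.2965)]
p=dict(np.load("pics/w3p.npz"))
P=cloud("wrist",np.load("pics/w3.npy"),p).reshape(-1,3)
print("bench",np.nanmedian(P[(P[:,2]<.01)&(P[:,2]>-.01)][:,2]))
seat(P,"wrist",np.array([.5135,-.131,.0447]))
fins(P,cv2.imread("pics/w3.png").reshape(-1,3),"wrist",C)
for n,f in [("scene","c3"),("side","s3")]:
    P=cloud(n,np.load(f"pics/{f}.npy")).reshape(-1,3)
    seat(P,n,np.array([.5135,-.131,.0447]))
    fins(P,cv2.imread(f"pics/{f}.png").reshape(-1,3),n,C)
E
```

```text
bench -0.0007179643003895064
wrist 3167 ((0.00036615878343582153, 0.0003871619701385498), (0.07610616087913513, 0.07751445472240448), 89.67459869384766) rim [ 0.5137 -0.1306  0.0441] origin [ 0.5082 -0.1309  0.0291] n tilt 20.0 3.0
wrist fin [0.4973 0.0686] [0.0399 0.013 ] svd ang 8.0 brass [0.527  0.0716] 5.7 zmax 0.0829
wrist fin [0.4699 0.1758] [0.0053 0.018 ] svd ang 179.0 brass [0.5098 0.1803] 6.5 zmax 0.0786
scene 535 ((0.0010163113474845886, 2.8654932975769043e-05), (0.07814178615808487, 0.07651437819004059), 89.6529312133789) rim [ 0.5143 -0.1309  0.0438] origin [ 0.5088 -0.1313  0.0288] n tilt 20.1 2.8
scene fin [0.4984 0.0683] [0.0401 0.0128] svd ang 8.9 brass [0.5282 0.0739] 10.6 zmax 0.0828
scene fin [0.4812 0.1824] [0.0399 0.012 ] svd ang 8.6 brass [0.5121 0.1876] 9.6 zmax 0.0829
scene fin [0.4653 0.2957] [0.0396 0.0117] svd ang 8.2 brass [0.4317 0.2904] -171.0 zmax 0.0825
side 385 ((-0.0008310787379741669, -0.00023047998547554016), (0.0804734155535698, 0.07725914567708969), 89.00956726074219) rim [ 0.5129 -0.1313  0.0456] origin [ 0.5075 -0.1316  0.0305] n tilt 20.1 3.7
side fin [0.4973 0.0692] [0.0391 0.0127] svd ang 7.800000000000011 brass [0.5268 0.0757] 12.5 zmax 0.0844
side fin [0.4807 0.1834] [0.0396 0.0129] svd ang 8.199999999999989 brass [0.5105 0.1897] 12.0 zmax 0.0846
side fin [0.4638 0.2969] [0.0399 0.0123] svd ang 8.0 brass [0.4344 0.2936] -173.7 zmax 0.0844
```

Request:
step_arm(series=[[[0.06,0.01,0.03,0,7],[0.06,0.015,0.06,0,14],[0.06,0.02,0.09,0,21],[0.06,0.03,0.12,0,28],[0.06,0.035,0.16,0,35],[0.06,0.04,0.2,0,42],[0.06,0.045,0.24,0,49],[0.06,0.0467,0.28,-0.02,56],[0.06,0.0467,0.32,-0.04,63],[0.06,0.0467,0.36,-0.06,70],[0.06,0.0467,0.4,-0.08,77],[0.06,0.0467,0.4239,-0.1,84],[0.06,0.0467,0.4239,-0.11,91],[0.06,0.0467,0.4239,-0.11,95],[0.06,0.0467,0.4239,-0.11,95],[0.06,0.0467,0.4239,-0.11,95],[0.06,0.0467,0.4239,-0.11,95],[0.06,0.0467,0.4239,-0.11,95]]])

```text
clock: 17.5
position: [0.4653, 0.2989, 0.1168]
ee_rot: [-2.05, -2.377, -0.003]
force: [-0.1, 0.2, 0.6]
width: 0.653
```

Run:
```python
from h import *
st(); snap("wrist","w4")
c=cv2.imread("pics/w4.png")[130:340,200:440]; cv2.imwrite("pics/w4c.png",cv2.resize(c,None,fx=2.8,fy=2.8,interpolation=cv2.INTER_CUBIC))
```

```text
t 17.5 p [0.4653 0.2989 0.1168] jaw 8.46 tiltz [-0.001  0.003 -1.   ] F [-0.06  0.22  0.61] T [-0.087  0.017  0.023] w 0.0599 q [-0.97  0.48  0.42  1.92 -0.27  0.8  -0.26]
```

View pics/w4c.png

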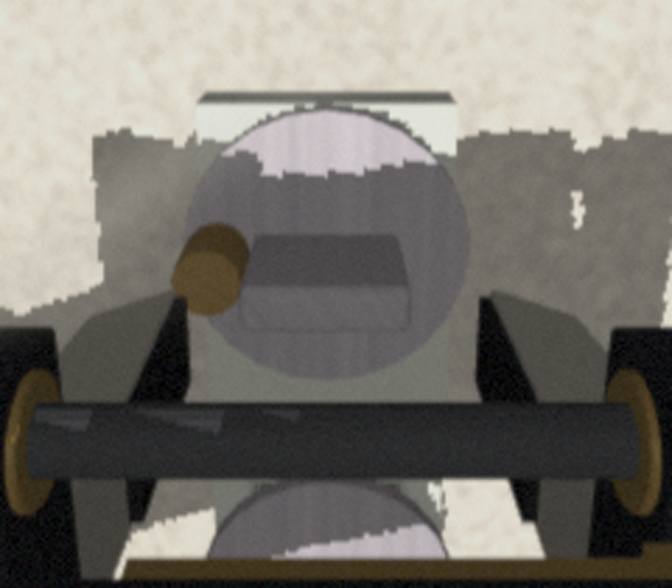

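Request:
step_arm(series=[[[0.06,-0.0008,-0.0026,0,0],[0.06,-0.0008,-0.0026,-0.015,0],[0.06,-0.0008,-0.0026,-0.0305,0],[0.06,-0.0008,-0.0026,-0.0305,0],[0.06,-0.0008,-0.0026,-0.0305,0],[0.03,-0.0008,-0.0026,-0.0305,0],[0.03,-0.0008,-0.0026,-0.0305,0],[0.03,-0.0008,-0.0026,-0.0305,0],[0.03,-0.0008,-0.0026,-0.0305,0],[0.03,-0.0008,-0.0026,-0.0305,0],[0.03,-0.0008,-0.0026,-0.0305,0],[0.03,-0.0008,-0.0026,-0.0305,0],[0.03,-0.0008,-0.0026,-0.0305,0]]], squeeze=40)

```text
clock: 18.63
position: [0.4646, 0.2964, 0.0869]
ee_rot: [-2.049, -2.377, -0.004]
force: [-2.3, -1.1, 6.6]
width: 0.428
```

Run:
```python
from h import *
st()
```

```text
t 18.63 p [0.4646 0.2964 0.0869] jaw 8.49 tiltz [-0.001  0.004 -1.   ] F [-2.28 -1.05  6.57] T [-0.206  0.473 -0.061] w 0.0393 q [-0.95  0.51  0.4   1.95 -0.29  0.73 -0.23]
```

Request:
step_arm(series=[[[0.03,0,0,0.005,0],[0.03,0,0,0.015,0],[0.03,0,0,0.03,0],[0.03,0,0,0.05,0],[0.03,0,0,0.07,0],[0.03,0,0,0.08,0],[0.03,0,0,0.08,0]]])

```text
clock: 19.22
position: [0.4656, 0.297, 0.1693]
ee_rot: [-2.049, -2.378, -0.01]
force: [-0.0, 0.2, -5.1]
width: 0.425
```

Run:
```python
from h import *
st(); snap("wrist","w5")
c=cv2.imread("pics/w5.png")[130:340,200:440]; cv2.imwrite("pics/w5c.png",cv2.resize(c,None,fx=2.8,fy=2.8,interpolation=cv2.INTER_CUBIC))
```

```text
t 19.22 p [0.4656 0.297  0.1693] jaw 8.48 tiltz [ 0.002  0.006 -1.   ] F [-0.04  0.18 -5.09] T [-0.038 -0.059  0.012] w 0.039 q [-1.    0.4   0.45  1.87 -0.23  0.91 -0.29]
```

View pics/w5c.png

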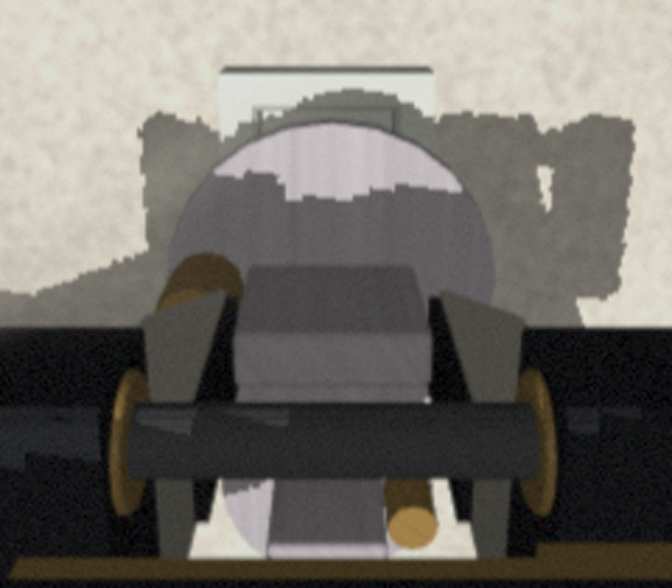

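Request:
step_arm(series=[[[0.03,0,0,0.03,0],[0.03,-0.005,-0.01,0.06,-5],[0.03,-0.01,-0.03,0.08,-11],[0.03,-0.0166,-0.055,0.08,-17],[0.03,-0.0186,-0.085,0.08,-23],[0.03,-0.0206,-0.115,0.08,-29],[0.03,-0.0206,-0.145,0.08,-35],[0.03,-0.0206,-0.175,0.08,-41],[0.03,-0.0206,-0.205,0.08,-47],[0.03,-0.0206,-0.235,0.08,-53],[0.03,-0.0206,-0.265,0.08,-59],[0.03,-0.0206,-0.295,0.08,-65],[0.03,-0.0206,-0.325,0.08,-71],[0.03,-0.0206,-0.355,0.08,-77],[0.03,-0.0206,-0.38,0.07,-83],[0.03,-0.0206,-0.405,0.06,-89],[0.03,-0.0206,-0.425,0.05,-93],[0.03,-0.0206,-0.4315,0.04,-95.2],[0.03,-0.0206,-0.4315,0.03,-95.2],[0.03,-0.0206,-0.4315,0.03,-95.2]]], squeeze=60)

```text
clock: 20.93
position: [0.4425, -0.1341, 0.1954]
ee_rot: [3.139, 0.091, 0.001]
force: [-0.6, 1.2, -5.9]
width: 0.426
```

Run:
```python
from h import *
st(); snap("wrist","w6"); snap("side","s6"); snap("scene","c6")
for n,(a,b,c,d) in {"s6":(60,260,260,460),"c6":(60,240,220,420)}.items():
    im=cv2.imread(f"pics/{n}.png")[a:b,c:d]
    cv2.imwrite(f"pics/{n}c.png",cv2.resize(im,None,fx=3,fy=3,interpolation=cv2.INTER_CUBIC))
```

```text
t 20.93 p [ 0.4425 -0.1341  0.1954] jaw -86.67 tiltz [ 0.001 -0.001 -1.   ] F [-0.56  1.17 -5.92] T [0.036 0.338 0.037] w 0.0391 q [-0.58  0.3   0.97  2.07 -0.31  0.92 -0.96]
```

View pics/s6c.png

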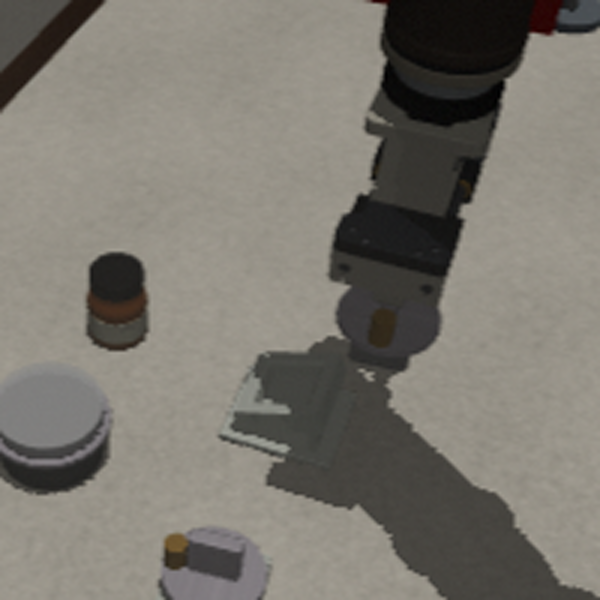

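View pics/c6c.png

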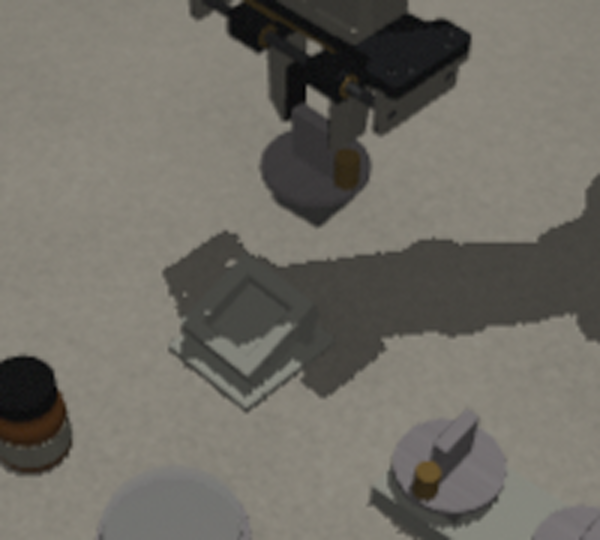

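View pics/w6.png

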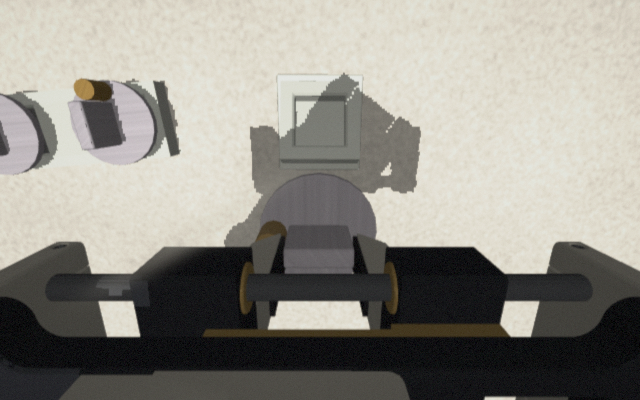

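```bash
cat >> fit.py <<'E'
def disc(tag,s,p,zlo=-.06,zhi=-.03,yaw=3.3):
    """plane through the disc top seen by wrist cam, near the TCP"""
    P=cloud("wrist",np.load(f"pics/{tag}.npy"),p).reshape(-1,3); t=s["position"]
    im=cv2.imread(f"pics/{tag}.png").reshape(-1,3).astype(float)
    d=P-t
    m=np.isfinite(P[:,0])&(np.hypot(d[:,0],d[:,1])<.055)&(d[:,2]>zlo)&(d[:,2]<zhi)
    m&=(im[:,2]<im[:,0]*1.3)
    Q=P[m]; rng=np.random.default_rng(1); b=None
    for _ in range(800):
        q=Q[rng.choice(len(Q),3,replace=False)]; n=np.cross(q[1]-q[0],q[2]-q[0]); l=np.linalg.norm(n)
        if l<1e-5: continue
        n/=l; i=np.abs((Q-q[0])@n)<.0012
        if abs(n[2])>.8 and (b is None or i.sum()>b.sum()): b=i
    I=Q[b]; c=I.mean(0); n=np.linalg.svd(I-c)[2][2]; n*=np.sign(n[2])
    cs,sn=np.cos(np.radians(yaw)),np.sin(np.radians(yaw))
    print("disc pts",b.sum(),"normal",n.round(3),"lean seat-x",np.degrees(np.arcsin(n[0]*cs+n[1]*sn)).round(1),"side",np.degrees(np.arcsin(-n[0]*sn+n[1]*cs)).round(1),"c-tcp",(c-t).round(4))
    return n,c
E
python3 - <<'E'
from fit import *
s=observe(); p=eyes.camera_params("wrist"); disc("w6",s,p)
E
```

```text
disc pts 4939 normal [ 0.005 -0.007  1.   ] lean seat-x 0.2 side -0.4 c-tcp [ 0.015  -0.0005 -0.0448]
```

Request:
step_arm(series=[[[0.03,0,0,-0.02,0],[0.03,0,0,-0.045,0],[0.03,0,0,-0.065,0],[0.03,0,0,-0.071,0],[0.03,0.003,0,-0.071,0],[0.03,0.006,0,-0.071,0],[0.03,0.009,0,-0.071,0],[0.03,0.012,0,-0.071,0],[0.03,0.015,0.001,-0.071,0],[0.03,0.018,0.001,-0.071,0],[0.03,0.021,0.001,-0.071,0],[0.03,0.021,0.001,-0.071,0]]])

```text
clock: 22.08
position: [0.4648, -0.1325, 0.1273]
ee_rot: [-3.14, -0.095, -0.005]
force: [-6.3, 0.5, -0.7]
width: 0.426
```

Run:
```python
from fit import *
s=st(); p=eyes.camera_params("wrist"); snap("wrist","w7"); disc("w7",s,p,-.065,-.02)
```

```text
t 22.08 p [ 0.4648 -0.1325  0.1273] jaw -86.55 tiltz [ 0.003  0.    -1.   ] F [-6.33  0.46 -0.73] T [ 0.092  2.079 -0.133] w 0.0391 q [-0.46  0.44  0.85  2.1  -0.47  0.8  -0.84]
disc pts 4395 normal [0.191 0.004 0.982] lean seat-x 11.0 side -0.4 c-tcp [ 0.0093  0.0004 -0.0474]
```

View pics/w7.png

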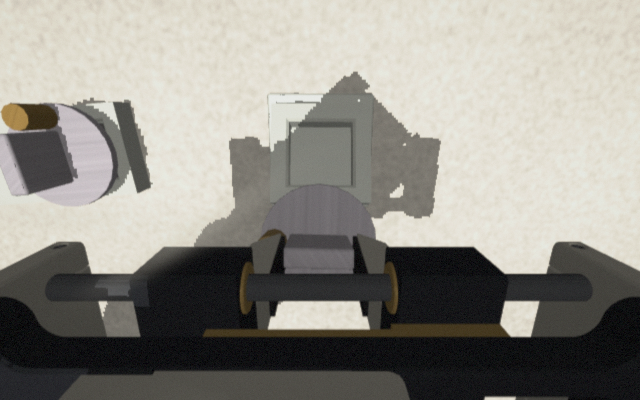

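Request:
step_arm(series=[[[0.03,0.003,0,0,0],[0.03,0.006,0,0,0],[0.03,0.009,0,0,0],[0.03,0.0115,0,0,0],[0.03,0.0115,0,0,0],[0.03,0.0115,0,0,0],[0.03,0.0,0,0,0],[0.03,-0.012,0,0.01,0],[0.03,-0.012,0,0.03,0],[0.03,-0.012,0,0.03,0]]])

```text
clock: 22.97
position: [0.4544, -0.1334, 0.1603]
ee_rot: [3.14, 0.094, 0.013]
force: [2.0, -0.8, -5.5]
width: 0.418
```

Run:
```python
from fit import *
s=st(); p=eyes.camera_params("wrist"); snap("wrist","w8"); disc("w8",s,p,-.07,-.02)
```

```text
t 22.97 p [ 0.4544 -0.1334  0.1603] jaw -86.59 tiltz [ 0.008  0.    -1.   ] F [ 2.03 -0.85 -5.48] T [-0.119 -0.318  0.034] w 0.0384 q [-0.52  0.37  0.91  2.09 -0.4   0.85 -0.89]
disc pts 4225 normal [0.228 0.006 0.974] lean seat-x 13.2 side -0.4 c-tcp [ 0.0079  0.0006 -0.0479]
```

Request:
step_arm(series=[[[0.03,-0.004,0,-0.02,0],[0.03,-0.004,0,-0.033,0],[0.03,0.004,0,-0.033,0],[0.03,0.01,0,-0.033,0],[0.03,0.014,0,-0.033,0],[0.03,0.018,0.001,-0.033,0],[0.03,0.022,0.001,-0.033,0],[0.03,0.025,0.001,-0.033,0],[0.03,0.0275,0.001,-0.033,0],[0.03,0.0275,0.001,-0.033,0],[0.03,0.0275,0.001,-0.033,0],[0.03,0.0275,0.001,-0.033,0],[0.03,0.018,0.001,-0.033,0],[0.03,0.005,0,-0.025,0],[0.03,-0.002,0,0.0,0],[0.03,-0.002,0,0.0,0],[0.03,-0.002,0,0.0,0]]])

```text
clock: 24.43
position: [0.4541, -0.1329, 0.1603]
ee_rot: [-3.14, -0.096, -0.02]
force: [-0.3, 0.1, -6.1]
width: 0.42
```

Run:
```python
from fit import *
s=st(); p=eyes.camera_params("wrist"); snap("wrist","w9"); disc("w9",s,p,-.07,-.02)
```

```text
t 24.43 p [ 0.4541 -0.1329  0.1603] jaw -86.49 tiltz [ 0.013  0.    -1.   ] F [-0.26  0.09 -6.07] T [-0.07   0.097 -0.022] w 0.0385 q [-0.52  0.37  0.91  2.09 -0.4   0.85 -0.89]
disc pts 4168 normal [0.322 0.016 0.947] lean seat-x 18.8 side -0.1 c-tcp [ 0.0006  0.0004 -0.0476]
```

View pics/w9.png

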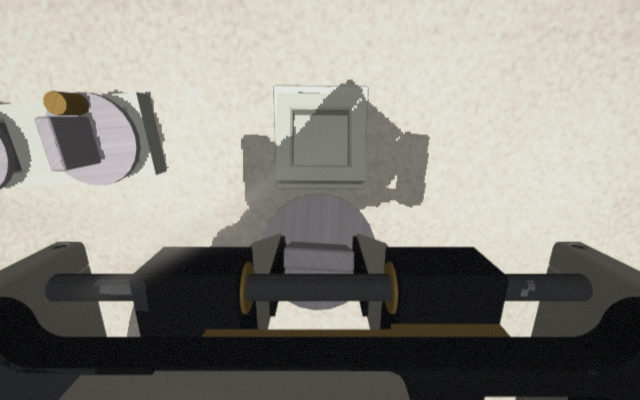

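```bash
cat >> fit.py <<'E'
def axle(tag,s,p,n,c,yaw=3.3):
    from scipy.optimize import least_squares
    P=cloud("wrist",np.load(f"pics/{tag}.npy"),p).reshape(-1,3); t=s["position"]
    im=cv2.imread(f"pics/{tag}.png").reshape(-1,3).astype(float)
    d=P-t
    m=np.isfinite(P[:,0])&(np.hypot(d[:,0],d[:,1])<.06)&(np.abs((P-c)@n)<.0015)&(im[:,2]<im[:,0]*1.3)
    ex=np.array([np.cos(np.radians(yaw)),np.sin(np.radians(yaw)),0]); ey=np.cross(n,ex); ey/=np.linalg.norm(ey); ex=np.cross(ey,n)
    A=np.stack([(P[m]-t)@ex,(P[m]-t)@ey],1); h=cv2.convexHull(A.astype(np.float32))[:,0]
    # densify: outermost per angle
    f=least_squares(lambda q:np.hypot(h[:,0]-q[0],h[:,1]-q[1])-.0397,A.mean(0),loss='soft_l1',f_scale=.0005)
    k=(t-c)@n   # tcp height over disc plane
    ctr=t+f.x[0]*ex+f.x[1]*ey-k*n
    base=ctr-.037*n
    res=np.hypot(h[:,0]-f.x[0],h[:,1]-f.x[1])-.0397
    print("hull",len(h),"res",np.round(np.percentile(np.abs(res),[50,90])*1e3,2),"disc ctr-tcp",(ctr-t).round(4),"base-tcp",(base-t).round(4),"fin top-tcp",(ctr+.04*n-t).round(4))
    return base
E
python3 - <<'E'
from fit import *
s=observe(); p=eyes.camera_params("wrist")
n,c=disc("w9",s,p,-.07,-.02); b=axle("w9",s,p,n,c); b6=None
P=cloud("wrist",np.load("pics/w9.npy"),p).reshape(-1,3); seat(P,"wrist",np.array([.5135,-.131,.0447]))
o=np.array([.5082,-.1311,.0295]); print("shift base->home",(o-b).round(4))
E
```

```text
disc pts 4168 normal [0.323 0.016 0.946] lean seat-x 18.9 side -0.1 c-tcp [ 0.0005  0.0005 -0.0476]
hull 40 res [0.14 0.27] disc ctr-tcp [-0.0134 -0.0002 -0.0428] base-tcp [-0.0254 -0.0008 -0.0779] fin top-tcp [-0.0005  0.0004 -0.005 ]
wrist 4373 ((-0.00012745708227157593, 0.0008643940091133118), (0.07609855383634567, 0.07639860361814499), 89.90251922607422) rim [ 0.5128 -0.1302  0.0434] origin [ 0.5074 -0.1305  0.0284] n tilt 20.1 3.1
shift base->home [ 0.0797  0.0023 -0.0522]
```

Request:
step_arm(series=[[[0.03,0.01,0,0.015,0],[0.03,0.03,0.001,0.015,0],[0.03,0.055,0.002,0.015,0],[0.03,0.075,0.003,0.01,0],[0.03,0.0892,0.0034,-0.005,0],[0.03,0.0892,0.0034,-0.02,0],[0.03,0.0892,0.0034,-0.0253,0],[0.03,0.0892,0.0034,-0.0253,0],[0.03,0.0892,0.0034,-0.0253,0]]])

```text
clock: 25.23
position: [0.5424, -0.1293, 0.1338]
ee_rot: [-3.14, -0.096, -0.015]
force: [0.4, -0.5, -5.4]
width: 0.423
```

Run:
```python
from fit import *
s=st(); p=eyes.camera_params("wrist"); snap("wrist","w10"); snap("side","s10"); snap("scene","c10")
n,c=disc("w10",s,p,-.07,-.02); b=axle("w10",s,p,n,c)
nn=np.array([.3414,.0197,.9397])
for o in ([.5082,-.1311,.0295],[.5074,-.1305,.0284]): print("base->home",(np.array(o)-b).round(4),"along n",((np.array(o)-b)@nn).round(4))
for n,(a,b,c,d) in {"s10":(100,240,280,420),"c10":(90,210,230,370)}.items():
    im=cv2.imread(f"pics/{n}.png")[a:b,c:d]
    cv2.imwrite(f"pics/{n}c.png",cv2.resize(im,None,fx=4,fy=4,interpolation=cv2.INTER_CUBIC))
```

```text
t 25.23 p [ 0.5424 -0.1293  0.1338] jaw -86.5 tiltz [ 0.01  0.   -1.  ] F [ 0.42 -0.5  -5.42] T [-0.039  0.102 -0.025] w 0.0388 q [-0.43  0.54  0.82  1.92 -0.51  0.89 -0.86]
disc pts 4187 normal [0.322 0.012 0.947] lean seat-x 18.8 side -0.4 c-tcp [ 0.0006  0.0006 -0.0477]
hull 41 res [0.1  0.26] disc ctr-tcp [-0.0135 -0.0003 -0.0429] base-tcp [-0.0254 -0.0008 -0.0779] fin top-tcp [-0.0006  0.0002 -0.005 ]
base->home [-0.0088 -0.001  -0.0264] along n -0.0278
base->home [-0.0096 -0.0004 -0.0275] along n -0.0291
```

View pics/s10c.png

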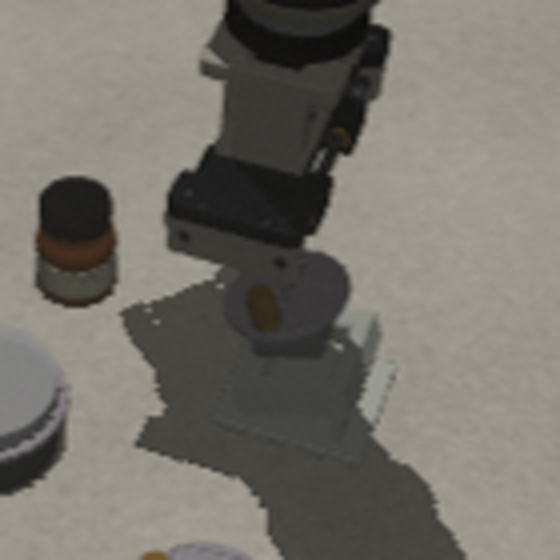

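View pics/c10c.png

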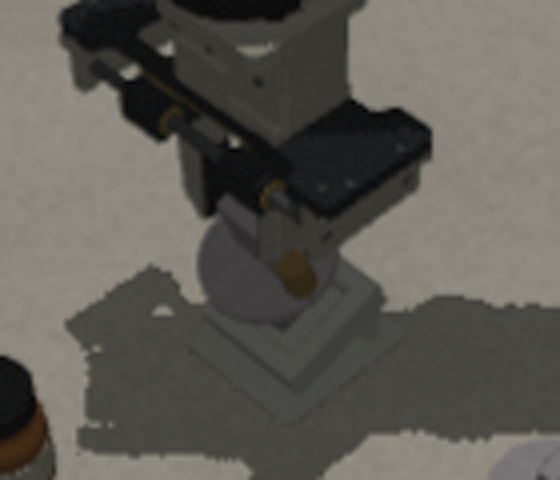

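Request:
step_arm(series=[[[0.03,-0.001,-0.0004,-0.004,0],[0.03,-0.002,-0.0006,-0.007,0],[0.03,-0.0035,-0.0006,-0.01,0],[0.03,-0.0045,-0.0006,-0.013,0],[0.03,-0.0057,-0.0006,-0.016,0],[0.03,-0.0057,-0.0006,-0.016,0]]])

```text
clock: 25.88
position: [0.5369, -0.1297, 0.1183]
ee_rot: [-3.14, -0.096, -0.018]
force: [-0.1, 0.1, -5.1]
width: 0.419
```

Run:
```python
from fit import *
s=st()
```

```text
t 25.88 p [ 0.5369 -0.1297  0.1183] jaw -86.49 tiltz [ 0.011  0.001 -1.   ] F [-0.14  0.08 -5.15] T [-0.049  0.152  0.007] w 0.0385 q [-0.42  0.55  0.81  1.95 -0.53  0.85 -0.84]
```

Request:
step_arm(series=[[[0.03,-0.0007,-0.0002,-0.002,0],[0.03,-0.0015,-0.0003,-0.004,0],[0.03,-0.0022,-0.0003,-0.006,0],[0.03,-0.003,-0.0003,-0.008,0],[0.03,-0.003,-0.0003,-0.008,0]]])

```text
clock: 26.3
position: [0.5334, -0.13, 0.1099]
ee_rot: [-3.139, -0.096, -0.017]
force: [0.2, -0.8, -5.9]
width: 0.422
```

Run:
```python
from fit import *
s=st()
```

```text
t 26.3 p [ 0.5334 -0.13    0.1099] jaw -86.49 tiltz [ 0.01   0.001 -1.   ] F [ 0.19 -0.8  -5.93] T [-0.063  0.138 -0.001] w 0.0387 q [-0.41  0.56  0.8   1.96 -0.54  0.83 -0.83]
```

Request:
step_arm(series=[[[0.03,-0.0003,0,-0.001,0],[0.03,-0.0007,0,-0.002,0],[0.03,-0.001,0,-0.003,0],[0.03,-0.001,0,-0.003,0]]], squeeze=25)

```text
clock: 26.63
position: [0.5335, -0.1299, 0.1073]
ee_rot: [-3.14, -0.096, -0.02]
force: [2.0, 0.7, -0.9]
width: 0.433
```

Run:
```python
from fit import *
s=st(); p=eyes.camera_params("wrist"); snap("wrist","w11")
n,c=disc("w11",s,p,-.07,-.02); b=axle("w11",s,p,n,c)
nn=np.array([.3414,.0197,.9397])
for o in ([.5082,-.1311,.0295],[.5074,-.1305,.0284]): print("base->home",(np.array(o)-b).round(4),"along n",((np.array(o)-b)@nn).round(4))
```

```text
t 26.63 p [ 0.5335 -0.1299  0.1073] jaw -86.48 tiltz [ 0.013  0.001 -1.   ] F [ 1.95  0.72 -0.95] T [ 0.125 -0.4    0.009] w 0.0398 q [-0.41  0.56  0.79  1.96 -0.55  0.83 -0.82]
disc pts 4199 normal [0.324 0.014 0.946] lean seat-x 18.9 side -0.3 c-tcp [ 0.0003  0.0007 -0.0476]
hull 43 res [0.12 0.27] disc ctr-tcp [-0.0135 -0.0003 -0.0428] base-tcp [-0.0254 -0.0009 -0.0778] fin top-tcp [-0.0005  0.0002 -0.005 ]
base->home [ 0.0001 -0.0003  0.    ] along n 0.0001
base->home [-0.0007  0.0003 -0.0011] along n -0.0012
```

Request:
step_arm(series=[[[0.03,0,0,0,0],[0.03,0,0,0,0],[0.03,0,0,-0.001,0],[0.03,0,0,-0.001,0],[0.03,0,0,-0.001,0]]], squeeze=4)

```text
clock: 27.1
position: [0.5342, -0.1299, 0.1067]
ee_rot: [-3.14, -0.097, -0.022]
force: [3.6, 2.4, 2.0]
width: 0.439
```

Run:
```python
from fit import *
s=st(); p=eyes.camera_params("wrist"); snap("wrist","w12")
n,c=disc("w12",s,p,-.07,-.02); b=axle("w12",s,p,n,c)
nn=np.array([.3414,.0197,.9397])
for o in ([.5082,-.1311,.0295],[.5074,-.1305,.0284]): print("base->home",(np.array(o)-b).round(4),"along n",((np.array(o)-b)@nn).round(4))
```

```text
t 27.1 p [ 0.5342 -0.1299  0.1067] jaw -86.46 tiltz [ 0.014  0.001 -1.   ] F [3.56 2.43 2.  ] T [ 0.445 -0.505 -0.043] w 0.0403 q [-0.41  0.56  0.79  1.96 -0.55  0.83 -0.82]
disc pts 4247 normal [0.336 0.015 0.942] lean seat-x 19.6 side -0.2 c-tcp [-0.0005  0.0006 -0.0474]
hull 44 res [0.15 0.37] disc ctr-tcp [-0.0136 -0.0003 -0.0427] base-tcp [-0.026  -0.0009 -0.0775] fin top-tcp [-0.0002  0.0003 -0.005 ]
base->home [ 0.     -0.0004  0.0003] along n 0.0003
base->home [-0.0008  0.0002 -0.0008] along n -0.001
```

Request:
step_arm(series=[[[0.044,0,0,0,0],[0.048,0,0,0,0],[0.055,0,0,0,0],[0.06,0,0,0,0],[0.06,0,0,0,0],[0.06,0,0,0.005,0],[0.06,0,0,0.02,0],[0.06,0,0,0.05,0],[0.06,-0.02,0,0.08,0],[0.06,-0.05,0,0.1,0],[0.06,-0.08,0,0.12,0],[0.06,-0.1,0,0.12,0],[0.06,-0.1,0,0.12,0]]])

```text
clock: 28.23
position: [0.4306, -0.1304, 0.2274]
ee_rot: [-3.136, -0.093, -0.021]
force: [-0.5, 0.4, -0.6]
width: 0.654
```

Run:
```python
from fit import *
s=st(); p=eyes.camera_params("wrist"); snap("wrist","w13"); snap("side","s13"); snap("scene","c13")
nn=np.array([.3414,.0197,.9397])
P=cloud("wrist",np.load("pics/w13.npy"),p).reshape(-1,3); im=cv2.imread("pics/w13.png").reshape(-1,3).astype(float)
for tag,cam in [("w13","wrist"),("s13","side"),("c13","scene")]:
    P=cloud(cam,np.load(f"pics/{tag}.npy"),p if cam=="wrist" else None).reshape(-1,3); im=cv2.imread(f"pics/{tag}.png").reshape(-1,3).astype(float)
    o=np.array([.508,-.131,.029]); Rm=(R.from_euler('z',3.3,degrees=True)*R.from_euler('y',.35)).as_matrix()
    Q=(P-o)@Rm; br=im[:,2]>im[:,0]*1.5
    near=np.isfinite(P[:,0])&(np.hypot(Q[:,0],Q[:,1])<.045)
    m=near&(np.abs(Q[:,2]-.037)<.006)&~br
    I=Q[m]; I=I[np.abs(I[:,2]-np.median(I[:,2]))<.002]
    A=np.c_[I[:,:2],np.ones(len(I))]; k=np.linalg.lstsq(A,I[:,2],rcond=None)[0]
    fin=Q[near&(Q[:,2]>.073)]; b=Q[near&br&(Q[:,2]>.05)]
    v=np.linalg.svd(fin[:,:2]-fin[:,:2].mean(0))[2][0] if len(fin)>10 else [np.nan]*2
    print(cam,"disc h",np.median(I[:,2]).round(4),"slope deg",np.degrees(k[:2]).round(2),"at0",k[2].round(4),"fin",fin[:,:2].mean(0).round(4),np.percentile(fin[:,2],95).round(4),"fin ang",np.degrees(np.arctan2(v[1],v[0]))%180,"brass",b.mean(0).round(4),len(b))
for n,(a,b,c,d) in {"s13":(130,390,220,420),"c13":(120,320,200,520)}.items():
    im=cv2.imread(f"pics/{n}.png")[a:b,c:d]
    cv2.imwrite(f"pics/{n}c.png",cv2.resize(im,None,fx=2.3,fy=2.3,interpolation=cv2.INTER_CUBIC))
```

```text
t 28.23 p [ 0.4306 -0.1304  0.2274] jaw -86.6 tiltz [ 0.014  0.004 -1.   ] F [-0.54  0.36 -0.62] T [-0.064  0.195 -0.024] w 0.0601 q [-0.67  0.21  1.03  2.06 -0.23  0.97 -1.04]
wrist disc h 0.0372 slope deg [0.06 0.02] at0 0.0372 fin [-0.0011  0.0005] 0.0782 fin ang 86.92406464441889 brass [-0.0003  0.0299  0.0599] 366
side disc h 0.0384 slope deg [-0.06  0.11] at0 0.0384 fin [-0.0023  0.0023] 0.08 fin ang 88.93216629863366 brass [-0.0006  0.0338  0.0596] 50
scene disc h 0.037 slope deg [-0.05  0.03] at0 0.037 fin [0.0014 0.0011] 0.0791 fin ang 87.3125187972773 brass [0.0026 0.0315 0.0594] 59
```

View pics/s13c.png

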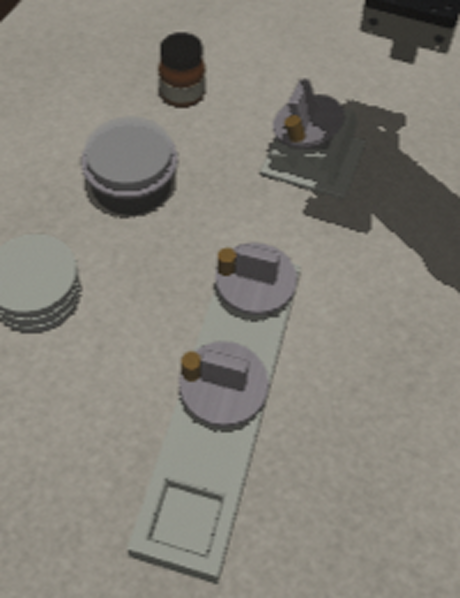

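View pics/c13c.png

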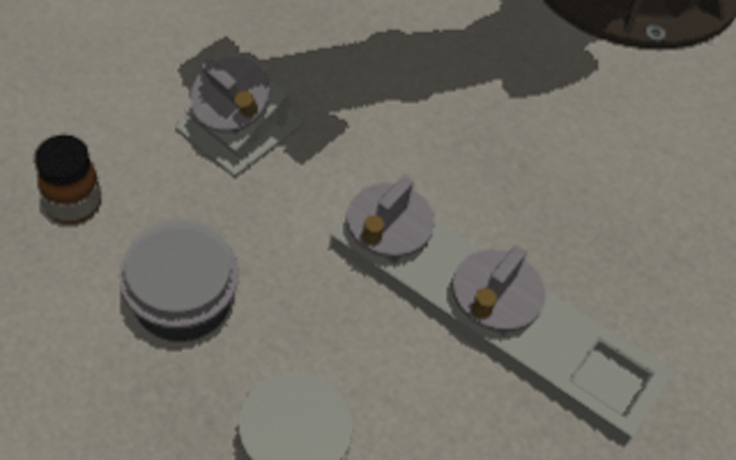

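View pics/w13.png

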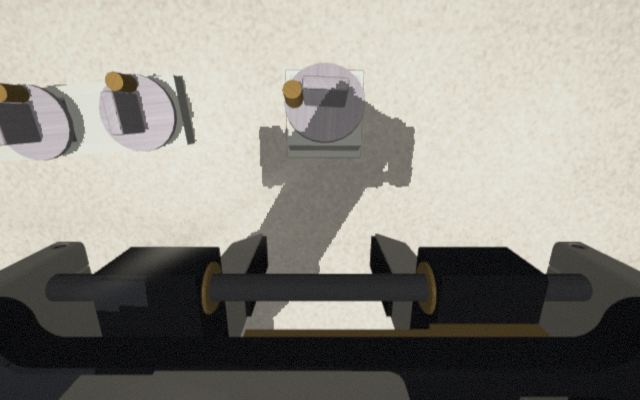

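Request:
step_arm(series=[[[0.06,0,0,0,0],[0.06,0,0,0,0],[0.06,0,0,0,0],[0.06,0,0,0,0],[0.06,0,0,0,0],[0.06,0,0,0,0],[0.06,0,0,0,0],[0.06,0,0,0,0],[0.06,0,0,0,0],[0.06,0,0,0,0]]])

```text
clock: 29.22
position: [0.4347, -0.1295, 0.2271]
ee_rot: [-3.139, -0.098, -0.023]
force: [0.7, -0.6, 0.1]
width: 0.656
```

Run:
```python
from fit import *
s=st(); p=eyes.camera_params("wrist"); snap("wrist","w14")
P=cloud("wrist",np.load("pics/w14.npy"),p).reshape(-1,3); im=cv2.imread("pics/w14.png").reshape(-1,3).astype(float)
o=np.array([.508,-.131,.029]); Rm=(R.from_euler('z',3.3,degrees=True)*R.from_euler('y',.35)).as_matrix()
Q=(P-o)@Rm; near=np.isfinite(P[:,0])&(np.hypot(Q[:,0],Q[:,1])<.045)
b=Q[near&(im[:,2]>im[:,0]*1.5)&(Q[:,2]>.05)]; print(b.mean(0).round(4),len(b))
arm.sign_off()
```

```text
t 29.22 p [ 0.4347 -0.1295  0.2271] jaw -86.42 tiltz [ 0.015  0.002 -1.   ] F [ 0.72 -0.64  0.14] T [-0.052  0.195 -0.038] w 0.0602 q [-0.67  0.22  1.02  2.05 -0.23  0.97 -1.04]
[-0.0002  0.0298  0.0599] 361
the job is handed in; nothing more can be done
```

The stiff spindle is seated fully home in the sloping holder with its weight out to the left. I handed the job in at 29 s.

- **Feel test:** I turned all three fins crosswise to the rack (about 8° in world axes) without lifting any. The spindle farthest along +y resisted with about 0.39 N m while turning. The other two showed under 0.06 N m, so the far one is the dragging one.
- **Transfer:** The tool cannot tilt, so I gripped the stiff spindle by its fin ends and lifted it out. I then pressed its foot with a light sideways push (about 6 N read) against the holder's uphill edge until it leaned about 19°. It was lowered along the pocket axis with the grip eased, and small contact forces (under 5 N) were read at seating.
- **Seating check:** The disc is parallel to the pocket to within 0.1°. The wrist and scene cameras put it at the expected 37 mm; the side camera read 38.4 mm, within its usual offset.
- **Drag check:** The weight sits 30 mm out on the +y side. It had not moved about one second after the gripper let go.
- **Fin angle:** In the holder the fin reads 87–89° from the slope direction, depending on the camera, against an ideal 90°.
- **The rest:** In the final pictures the two free spindles are still seated and crosswise, and the turntable, dishes and jar look undisturbed.

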